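Set the bench air regulator and lock it

TASK

Set the air regulator: while its lock ring is still loose, turn the black wing knob until the gauge needle's tip lies over the red set mark. Then swing the lock ring's lever clockwise as far as it will go, against the red stop post, so the ring is tight and the needle still sits on the mark. Leave the battery pack beside it where it is.

Things in the scene. Friction and masses are not known exactly. Their poses are not given: they have to be found in the camera images.
- regulator: Bench air regulator, grey case 150 (x) by 250 (y) by 55 mm high, fixed to the table. Origin at the centre of its underside; its x points to its back (air fittings), y to its left, z up. The black wing knob with the aluminium lock ring under it stands on the right of the top (axis at y = -55 mm); the round white gauge, 116 mm across and 17 mm proud of the top, lies face up on the left (axis at y = +62 mm, its top 75 mm above the table).
- knob_axis (a point): Point on the vertical axis shared by knob and lock ring, 100 mm above the table. The knob is a straight bar 90 mm long, 14 mm thick, from 86 to 116 mm above the table, centred on this axis, on a hub 38 mm across (77 to 87 mm). Under it lies the lock ring, 72 mm across, its top 75 mm above the table.
- wing_end (a point): Point in the knob's bar 38 mm from its axis, 101 mm above the table, at the end with the white line on top. At knob value 0 this end points along the regulator's +x.
- knob (a joint): Angle of the knob, 0 to 2.7 rad, growing as it turns clockwise seen from above (which raises the needle). It turns with about 0.15 N m of friction, either way, and stays where it is left. It can be turned by pushing a side of the bar or by gripping the bar. Knob value and needle value are always equal.
- needle (a joint): Angle of the black gauge needle, rad, geared one to one to the knob: clockwise seen from above; at 1.35 it points along the regulator's +x.
- needle_tip (a point): Tip of the needle, 45 mm from the gauge's axis.
- set_mark (a joint): Where the red set mark stands on the gauge, same angle scale as the needle: knob and needle must read this value. It differs from run to run, always above the needle's start, and does not move.
- mark (a point): Middle of the red set mark on the gauge's edge, 45 mm from the gauge's axis, at the needle's height. The mark is 14 mm long radially and 12 mm wide.
- lock_ring (a joint): Angle of the lock ring, 0 (loose) to 1.6 rad (tight, at its stop), growing clockwise seen from above. It turns with about 0.35 N m of friction and stays where it is left. At 0 its lever points 45 degrees to the right of the regulator's +x.
- lever_pin (a point): Middle of the steel pin, 12 mm thick, that stands upright on the end of the lock ring's lever 85 mm from the knob's axis; this point is 89 mm above the table. The lever's boss round the pin (20 mm across) ends 73 mm above the table, a red ball (20 mm across) sits on the pin, centre 105 mm, top 115 mm above the table. Push the pin round the axis; the lever itself is 14 mm wide and 63 to 72 mm above the table.
- battery: Bystander: black laptop battery pack, 46 x 130 x 19 mm, loose, origin at the centre of its underside.

How it is judged:
By the outcome, as a careful person would: the job done as asked, in the order asked, and still so for the second after the job is handed in, with the robot touching nothing.
It also fails if it takes over 54 s, if anything falls off the work surface, if the arm or the gripper's body presses on something with over 40 N, if the wrist force passes 120 N, or if a joint passes its speed limit or range.

ROBOT

A 6-joint arm with a two-finger parallel gripper is mounted at the origin on a cart in front of the work surface, level with it; the furniture and walls round the work are solid. World frame = base frame: x ahead of the robot, y to its left, z up, the work surface at z = 0. Lengths are in m, angles in rad, forces in N, time in s.
With the tool pointing down it reaches from about 0.35 to 0.85 m from the base axis. Payload 8.1 kg.
Tool frame: the origin (TCP) lies at the very end of the fingers, on their centre line; the grasp point (between the pads) lies 19 mm behind it; x points along the fingers, y is the direction in which the jaws open and shut, and the axes are right-handed (so a half turn about x gives the same grasp; the last joint's range is limited). The gripper opens to 93 mm and grips with 3 to 60 N. Pads are 15 mm wide; open, the fingers measure 128 mm over their backs; the gripper's body (75 mm by 188 mm) begins 65 mm behind the grasp point.
Start: joints at [-1.221, 0.13, 1.488, -0, 1.523, -0.085], TCP at [0.253, -0.544, 0.219] pointing down, gripper open.
Joint ranges: [-2.96, 2.96], [-0.89, 2.26], [0.02, 2.5], [-1.34, 4.48], [0, 2.73], [-2.66, 2.66]. Speed limits (rad/s): [2.39, 2.39, 2.79, 3.14, 3.14, 3.14].

INTERFACE

Orientations are given as a rotation vector (axis times angle).
In Python, from plant import * gives the robot as it stands. The module is installed in compiled form; this text tells all that it offers.
- The arm moves only by the tool apply_moves, never from a script. Its argument "series" is a list of rows, each an object with "jaw": the gripper's target within -1 to 1 (shut at 1, half-way at 0, fully open at -1); "linear": the shift along the tool's x, y, z normalised to -1 to 1, where 1 is 0.6 m, a list of three; "roll": the turn about the tool's x normalised to -1 to 1, where 1 is 30 degrees. A call has 1 to 20 rows; each row is the pose to reach, as a shift and turn from the pose measured when the call began, along the tool's axes at that moment; what a row does not reach only later rows make up. A row lasts 1/8 s, in which the tool goes at most 62.5 mm and 10.7 degrees, less where a joint would pass 70% of its speed; a pose out of reach is approached as far as the arm can. A call with a number of a shift or a turn outside -1 to 1 is refused whole. A call with a gripper value outside its range is refused whole. The fingers move at their own pace and stop on an object; "force" is the grip in N (left out, the last holds). Time passes only in rows, so rows that repeat a pose let the fingers close. It gives the time, the measured TCP pose, the force and the opening at its end, in the units of the state.
- read_state(): the state, without advancing time (a new reading comes with each control period).
- read_camera(name): name is "scene" or "top" or "wrist"; returns a dict with "pixels" (384x512x3 uint8, blue, green, red), "intrinsics" (3x3 intrinsics, pixels), "rvec" (rotation vector, rad) and "tvec" (3), from world to camera coordinates, as OpenCV has them; the wrist camera has in their place "tool_from_camera" (4x4, takes a point from camera to tool coordinates, whose origin is the TCP and whose axes are the tool frame's). Camera axes: x right, y down, z forward; pixel columns grow to the right and rows downward; lengths in m; the calibration is good to about 2 mm. A picture is of the moment at which its call begins: read the wrist's pose just before it. There is no depth.
- close_job(): hands the job in, once; it reports no verdict.
The state is a dict: "t": time; "q": joint angles; "dq": joint speeds; "joint_torque": joint torques, N m; "tool_pos": TCP position; "orientation": TCP orientation; "force": force on the tool from outside, world axes, zero at the start; "wrist_torque": the same for the moment, N m; "opening": finger opening in m.
Only numpy, scipy, OpenCV 4.12 (cv2) and the standard library are available. Lean on these libraries where they do the work, as an engineer would, in place of code of your own. Each camera call takes 0.05 s, during which the arm holds its last target. There are 200 camera calls.

## Working session

There is one attempt and no reset: what is moved stays moved. The work goes in short steps, Python scripts to look and compute and a tool call to move; the robot and the scene stay as the last step left them, time stands still between calls to the robot, and variables do not carry over. Pictures are saved under pics/ and viewed, about 8 in all and at most 12, crops included, and the job is handed in when it is done.

Besides the shell and the picture viewer there is one more tool, called after "Request:" as a command line: name --argument value ..., lists and objects as JSON in quotes. apply_moves: Moves the arm, as the interface text tells. Its arguments: {"type":"object","properties":{"series":{"type":"array"},"force":{"type":"number"}},"required":["series"]}

```bash
mkdir -p pics
cat > h.py <<'E'
from plant import *
import numpy as np, cv2
from scipy.spatial.transform import Rotation as R
def cam(name):
    s=read_state(); c=read_camera(name); K=np.array(c["intrinsics"],float)
    if name=="wrist":
        T=np.array(c["tool_from_camera"]); Rt=R.from_rotvec(s["orientation"]).as_matrix()
        Rw=Rt@T[:3,:3]; o=Rt@T[:3,3]+np.array(s["tool_pos"])
    else:
        Rc=cv2.Rodrigues(np.array(c["rvec"],float))[0]; Rw=Rc.T; o=-Rc.T@np.array(c["tvec"],float).ravel()
    return np.array(c["pixels"]),K,Rw,o
def ray(C,u,v):
    _,K,Rw,o=C; d=Rw@np.linalg.solve(K,[u,v,1.]); return o,d/np.linalg.norm(d)
def onz(C,u,v,z):
    o,d=ray(C,u,v); return o+d*(z-o[2])/d[2]
def tri(A,pa,B,pb):
    o1,d1=ray(A,*pa);o2,d2=ray(B,*pb)
    t=np.linalg.lstsq(np.c_[d1,-d2],o2-o1,rcond=None)[0]
    p,q=o1+t[0]*d1,o2+t[1]*d2; return (p+q)/2,np.linalg.norm(p-q)
def proj(C,p):
    _,K,Rw,o=C; q=K@(Rw.T@(np.array(p)-o)); return q[:2]/q[2]
E
python3 - <<'E'
from h import *
for n in("top","scene"):
    C=cam(n); cv2.imwrite(f"pics/{n}0.png",C[0]); print(n,C[3],C[1][0,0])
s=read_state();print(s)
E
```

```text
top [0.42728145 0.3333078  0.93436777] 390.14806480503046
scene [0.23422914 0.80655232 0.73563449] 417.56185369951953
{'t': 0.1, 'q': array([-1.22143322e+00,  1.31069114e-01,  1.48910166e+00,  6.85709636e-06,
        1.52300086e+00, -8.54213815e-02]), 'dq': array([ 0.00028452, -0.0016016 , -0.0017949 , -0.00079895,  0.00143958,
        0.00048371]), 'joint_torque': array([ 1.21348927e-03, -5.61341000e+01, -4.93094695e+01,  7.70786544e-02,
        2.91476317e-02, -9.77859031e-05]), 'tool_pos': array([ 0.25257473, -0.54371788,  0.21773995]), 'orientation': array([ 1.98130399,  0.43926985, -1.98171184]), 'force': array([ 0.99480802, -0.29170617,  0.27294155]), 'wrist_torque': array([ 0.00088019,  0.0476841 , -0.01316342]), 'opening': 0.09304462023130451}
```

View pics/top0.png

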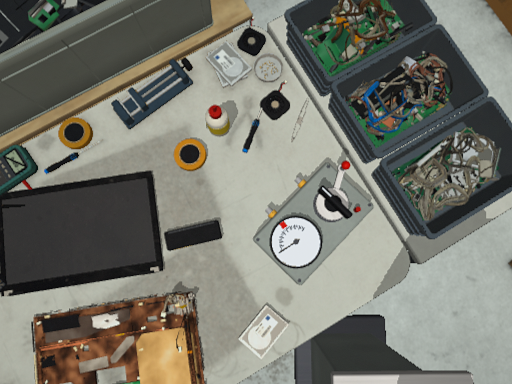

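View pics/scene0.png

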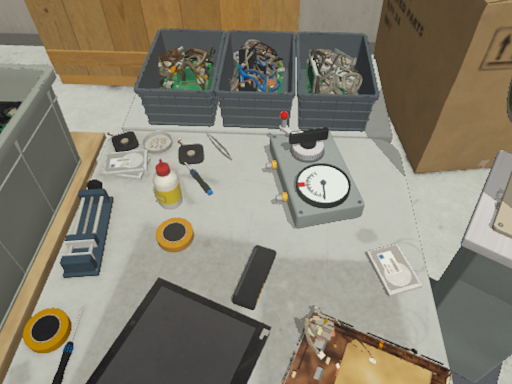

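The top view shows the gauge near (296,242), the mark (283,224), the knob (333,203), the red ball (346,165) and the stop post (358,209). In the scene view the gauge is near (322,184), the knob bar (308,136) and the ball (284,115).

Run:
```python
from h import *
T=cam("top");S=cam("scene")
def reds(C,box):
    x0,y0,x1,y1=box
    im=C[0].astype(int);m=((im[...,2]>130)&(im[...,1]<80)&(im[...,0]<80)).astype(np.uint8)
    k=np.zeros_like(m);k[y0:y1,x0:x1]=m[y0:y1,x0:x1]
    n,l,st,ce=cv2.connectedComponentsWithStats(k)
    return [(ce[i],st[i,4]) for i in range(1,n) if st[i,4]>4]
rt=reds(T,(250,150,385,290));rs=reds(S,(255,100,370,230))
print(rt);print(rs)
def white(C,box):
    x0,y0,x1,y1=box; im=C[0];m=(im.min(2)>200).astype(np.uint8);k=np.zeros_like(m);k[y0:y1,x0:x1]=m[y0:y1,x0:x1]
    c=max(cv2.findContours(k,0,2)[0],key=cv2.contourArea);return cv2.fitEllipse(cv2.convexHull(c))
gt=white(T,(250,200,330,285));gs=white(S,(285,160,360,210));print(gt,gs)
print("gauge",tri(T,gt[0],S,gs[0]),onz(T,*gt[0],.074),onz(S,*gs[0],.074))
for a in rt:
    for b in rs:
        p,e=tri(T,a[0],S,b[0])
        if e<.012: print(a[0],b[0],p,e)
a=cv2.resize(T[0][145:285,250:385],None,fx=4,fy=4,interpolation=2)
cv2.imwrite("pics/c1.png",a)
```

```text
[(array([345.5       , 164.84615385]), np.int32(52)), (array([357.75, 208.75]), np.int32(20)), (array([282.74074074, 224.22222222]), np.int32(27))]
[(array([283.85714286, 114.87755102]), np.int32(49)), (array([300.5, 184. ]), np.int32(18))]
((295.41058349609375, 241.53305053710938), (47.06672286987305, 47.746726989746094), 126.25900268554688) ((322.93963623046875, 183.59063720703125), (35.69951629638672, 49.51575469970703), 98.57959747314453)
gauge (array([0.44790552, 0.24347068, 0.06584808]), np.float64(0.0015635521308736832)) [0.44843124 0.24460114 0.074     ] [0.44459106 0.25002878 0.074     ]
[345.5        164.84615385] [283.85714286 114.87755102] [0.61217093 0.13463193 0.10439315] 0.0010718879922926037
[282.74074074 224.22222222] [300.5 184. ] [0.48664574 0.27106636 0.06681976] 0.0006116379682639502
```

View pics/c1.png

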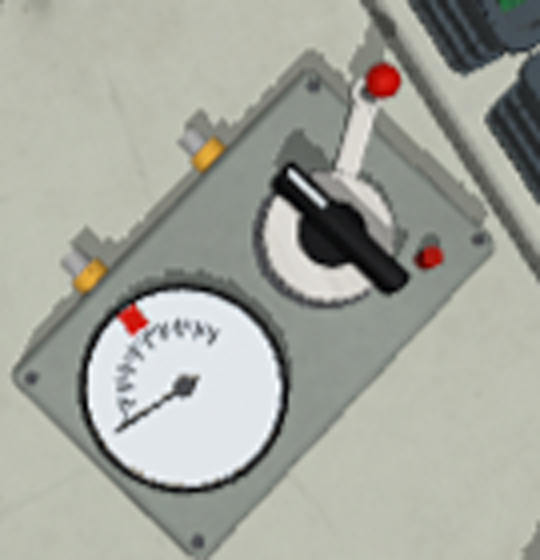

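The crop shows the needle pointing lower left (tip ~(118,430)), the mark at (132,318), the bar with its white end at (285,175), and the ball at (383,80). Regulator yaw is about 46°, knob about 0, set mark about 1.5. Next come the exact numbers and the bin clearance.

Run:
```python
from h import *
T=cam("top");S=cam("scene")
c=lambda x,y:(250+x/4-.375,145+y/4-.375)
deg=lambda p,q:np.degrees(np.arctan2(*(q-p)[1::-1]))
g=onz(T,295.4,241.5,.073);m=onz(T,282.74,224.22,.073);tip=onz(T,*c(118,430),.073)
k1=onz(T,*c(285,168),.116);k2=onz(T,*c(402,280),.116)
print("gauge",g,"mark",deg(g,m),np.linalg.norm(m-g),"tip",deg(g,tip),np.linalg.norm(tip-g))
print("knob",(k1+k2)/2,deg(k2,k1),np.linalg.norm(k1-k2),"g->k",deg(g,(k1+k2)/2),np.linalg.norm(((k1+k2)/2-g)[:2]))
for a,b in [((15,378),(312,60)),((205,558),(492,250)),((20,380),(200,555))]:
    print("edge",deg(onz(T,*c(*a),.055),onz(T,*c(*b),.055)))
ball=tri(T,(345.5,164.85),S,(283.86,114.88))[0]
print("lever",deg((k1+k2)/2,ball),np.linalg.norm((ball-(k1+k2)/2)[:2]))
print("post",onz(T,357.75,208.75,.085))
# bins: third bin corner (near left-top rim) top (375,165)/scene front bottom? rim
print("bin",tri(T,(410,262),S,(377,128)),onz(T,375,160,.1),onz(T,408,235,.1))
s=read_state();print(R.from_rotvec(s["orientation"]).as_matrix().round(3))
```

```text
gauge [0.44852778 0.24451965 0.073     ] mark 35.51800055153691 0.04666256977858063 tip 122.25727860117453 0.042603873582305954
knob [0.53287747 0.16225141 0.116     ] 44.81761715491505 0.08476735470413795 g->k -44.284280773096086 0.11782585997247683
edge -43.593390134792315
edge -44.64663744859096
edge -134.33328823906137
lever -19.206386540924463 0.08395906515284988
post [0.51847041 0.10746025 0.085     ]
bin (array([ 0.41347304, -0.0062872 ,  0.05443097]), np.float64(0.024751319819831172)) [0.62418801 0.06842435 0.1       ] [0.45997912 0.00676127 0.1       ]
[[-0.     0.421 -0.907]
 [ 0.001 -0.907 -0.421]
 [-1.    -0.001 -0.   ]]
```

Run:
```python
from h import *
S=cam("scene");T=cam("top")
cv2.imwrite("pics/c2.png",np.vstack([cv2.resize(S[0][20:140,240:400],None,fx=3,fy=3),cv2.resize(T[0][140:270,360:512],(480,410*480//480))[:240]]))
b=onz(S,377,128,0)
for h in (.06,.1,.15,.2,.25): print(h,proj(S,[b[0],b[1],h]),proj(T,[b[0],b[1],h]))
print(b,proj(T,b))
```

```text
0.06 [381.9077002  109.97346657] [433.26039583 244.81276294]
0.1 [385.42126352  97.06775433] [441.75697775 244.48927159]
0.15 [390.11650431  79.82160814] [453.58837851 244.03881329]
0.2 [395.186373    61.19941168] [467.01962878 243.52744374]
0.25 [400.67756933  41.02963152] [482.39875797 242.94191237]
[ 0.43945746 -0.06382977  0.        ] [421.87203572 245.2463533 ]
```

View pics/c2.png

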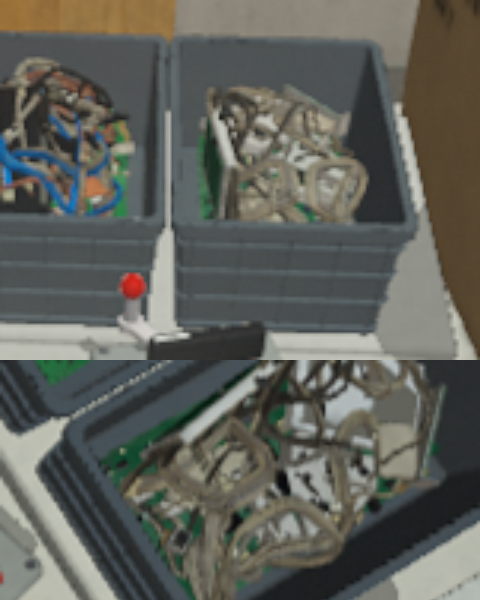

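The crop shows bins about 0.10–0.11 m high (rim (378,97), foot (364,130) in the scene view), so the gripper body clears them. Raising and going above the knob, while beginning the roll.

Request:
apply_moves --series '[{"jaw": -1,"linear": [-0.12,0,0],"roll": 0},{"jaw": -1,"linear": [-0.12,0,0],"roll": 0},{"jaw": -0.3,"linear": [-0.12,-0.872,-0.92],"roll": -1},{"jaw": -0.3,"linear": [-0.12,-0.872,-0.92],"roll": -1},{"jaw": -0.3,"linear": [-0.12,-0.872,-0.92],"roll": -1},{"jaw": -0.3,"linear": [-0.12,-0.872,-0.92],"roll": -1},{"jaw": -0.3,"linear": [-0.12,-0.872,-0.92],"roll": -1},{"jaw": -0.3,"linear": [-0.12,-0.872,-0.92],"roll": -1},{"jaw": -0.3,"linear": [-0.12,-0.872,-0.92],"roll": -1},{"jaw": -0.3,"linear": [-0.12,-0.872,-0.92],"roll": -1},{"jaw": -0.3,"linear": [-0.12,-0.872,-0.92],"roll": -1},{"jaw": -0.3,"linear": [-0.12,-0.872,-0.92],"roll": -1},{"jaw": -0.3,"linear": [-0.12,-0.872,-0.92],"roll": -1},{"jaw": -0.3,"linear": [-0.12,-0.872,-0.92],"roll": -1},{"jaw": -0.3,"linear": [-0.12,-0.872,-0.92],"roll": -1},{"jaw": -0.3,"linear": [-0.12,-0.872,-0.92],"roll": -1},{"jaw": -0.3,"linear": [-0.12,-0.872,-0.92],"roll": -1}]'

```text
t: 2.52
tool_pos: [0.5328, 0.1617, 0.2907]
orientation: [1.645, 0.853, -1.645]
force: [0.2, -0.1, 0.5]
opening: 0.0606
```

Request:
apply_moves --series '[{"jaw": -0.3,"linear": [0,0,0],"roll": -0.34},{"jaw": -0.3,"linear": [0,0,0],"roll": -0.68},{"jaw": -0.3,"linear": [0,0,0],"roll": -1}]'

```text
t: 2.9
tool_pos: [0.5328, 0.1599, 0.2913]
orientation: [1.273, 1.166, -1.272]
force: [-0.3, -0.1, 0.7]
opening: 0.0607
```

Request:
apply_moves --series '[{"jaw": -0.3,"linear": [0,0,0],"roll": -0.34},{"jaw": -0.3,"linear": [0,0,0],"roll": -0.68},{"jaw": -0.3,"linear": [0,0,0],"roll": -1}]'

```text
t: 3.28
tool_pos: [0.5328, 0.1581, 0.2917]
orientation: [0.88, 1.384, -0.878]
force: [0.9, -0.6, 0.2]
opening: 0.0601
```

Request:
apply_moves --series '[{"jaw": -0.3,"linear": [0,0,0],"roll": -0.34},{"jaw": -0.3,"linear": [0,0,0],"roll": -0.68},{"jaw": -0.3,"linear": [0,0,0],"roll": -1}]'

```text
t: 3.65
tool_pos: [0.5328, 0.1562, 0.2923]
orientation: [0.473, 1.516, -0.473]
force: [0.2, -0.1, 0.7]
opening: 0.0606
```

Request:
apply_moves --series '[{"jaw": -0.3,"linear": [0,0,0],"roll": -0.34},{"jaw": -0.3,"linear": [0,0,0],"roll": -0.68},{"jaw": -0.3,"linear": [0,0,0],"roll": -1}]'

```text
t: 4.03
tool_pos: [0.5327, 0.1544, 0.2928]
orientation: [0.06, 1.566, -0.061]
force: [-0.0, 0.7, 0.1]
opening: 0.0603
```

Request:
apply_moves --series '[{"jaw": -0.3,"linear": [0,0,0],"roll": -0.34},{"jaw": -0.3,"linear": [0,0,0],"roll": -0.68},{"jaw": -0.3,"linear": [0,0,0],"roll": -1}]'

```text
t: 4.4
tool_pos: [0.5327, 0.1526, 0.2934]
orientation: [-0.354, 1.538, 0.351]
force: [-0.1, -0.5, 0.6]
opening: 0.0603
```

Request:
apply_moves --series '[{"jaw": -0.3,"linear": [0,0,0],"roll": -0.34},{"jaw": -0.3,"linear": [0,0,0],"roll": -0.67},{"jaw": -0.3,"linear": [0,0,0],"roll": -0.67},{"jaw": -0.3,"linear": [0,0,0],"roll": -0.67}]'

```text
t: 4.9
tool_pos: [0.5327, 0.1517, 0.2936]
orientation: [-0.623, 1.476, 0.619]
force: [-0.0, 0.7, -0.7]
opening: 0.0604
```

Run:
```python
from h import *
s=read_state();M=R.from_rotvec(s["orientation"]).as_matrix();print(s["t"],s["tool_pos"],s["q"].round(3),s["opening"]);print(M.round(3), np.degrees(np.arctan2(M[1,1],M[0,1])))
W=cam("wrist");im=W[0].copy()
for p in ([.533,.163,.116],[.612,.135,.105]): cv2.circle(im,tuple(int(v) for v in proj(W,p)),3,(255,0,255),-1)
cv2.imwrite("pics/w1.png",im)
```

```text
4.9 [0.53270162 0.15174362 0.29363224] [ 1.860e-01 -1.800e-02  1.507e+00 -2.000e-03  1.648e+00 -2.180e+00] 0.06043998823911273
[[ 0.005 -0.714  0.7  ]
 [-0.001  0.7    0.714]
 [-1.    -0.004  0.003]] 135.56299829128724
```

View pics/w1.png

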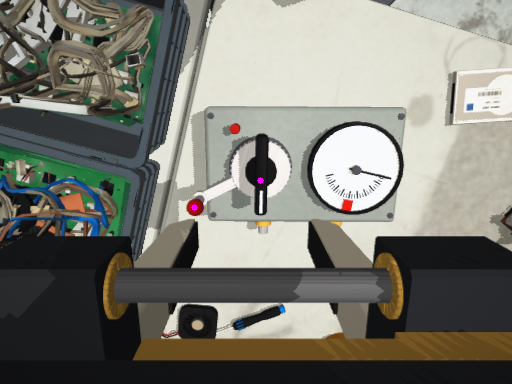

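The wrist view confirms this: bar vertical from (262,134) to (261,215), ball (195,207), gauge centre (356,169), mark (347,205), needle tip (391,179). The predicted points land within a few pixels.

```bash
cat >> h.py <<'E'
deg=lambda p,q:np.degrees(np.arctan2(q[1]-p[1],q[0]-p[0]))
def look(W):
    """gauge centre, mark, needle, knob, ball from a wrist view"""
    im=W[0].astype(int); out={}
    red=((im[...,2]>130)&(im[...,1]<80)&(im[...,0]<80)).astype(np.uint8)
    n,l,st,ce=cv2.connectedComponentsWithStats(red)
    out["reds"]=[(ce[i].round(1),int(st[i,4])) for i in range(1,n) if st[i,4]>15]
    return out
E
python3 - <<'E'
from h import *
W=cam("wrist");L=look(W);print(L)
s=read_state();M=R.from_rotvec(s["orientation"]).as_matrix()
k1=onz(W,262,134,.116);k2=onz(W,261,215,.116);ax=(k1+k2)/2
print("axis",ax,deg(k1,k2),np.linalg.norm(k1-k2))
im=W[0];m=(im.min(2)>190).astype(np.uint8);m[:, :305]=0;m[:,405:]=0;m[:120]=0;m[218:]=0
e=cv2.fitEllipse(cv2.convexHull(max(cv2.findContours(m,0,2)[0],key=cv2.contourArea)));print(e)
z=.073;g=onz(W,*e[0],z);mk=onz(W,*[c for c,a in L["reds"] if 330<c[0]<360][0],z);t=onz(W,391,178.5,z)
print("g",g,np.linalg.norm(mk-g),"mark",deg(g,mk),"tip",deg(g,t),np.linalg.norm(t-g),"turn",deg(g,t)-deg(g,mk))
b=onz(W,*[c for c,a in L["reds"] if c[0]<210][0],.105);print("ball",b,deg(ax,b),np.linalg.norm((b-ax)[:2]))
print("tool delta",(M.T@(np.r_[ax[:2],.093]-s["tool_pos"])/.6).round(3))
E
```

```text
{'reds': [(array([234.2, 128.4]), 79), (array([192.9, 206.9]), 163), (array([346.6, 205.1]), 87)]}
axis [0.52864665 0.16060108 0.116     ] 45.298843727569334 0.09006200582768722
((354.9290466308594, 167.7479705810547), (81.69818115234375, 88.6416015625), 50.7325325012207)
g [0.44586112 0.24011945 0.073     ] 0.04800106924996983 mark 37.55749780830719 tip 119.17004554135704 0.04721361569793788 turn 81.61254773304985
ball [0.61213995 0.13346011 0.105     ] -18.007670666870126 0.08779386872069603
tool delta [0.334 0.016 0.004]
```

Request:
apply_moves --series '[{"jaw": -0.3,"linear": [0.0,0.015,0.009],"roll": 0},{"jaw": -0.3,"linear": [0.1,0.015,0.009],"roll": 0},{"jaw": -0.3,"linear": [0.18,0.015,0.009],"roll": 0},{"jaw": -0.3,"linear": [0.25,0.015,0.009],"roll": 0},{"jaw": -0.3,"linear": [0.3,0.015,0.009],"roll": 0},{"jaw": -0.3,"linear": [0.334,0.015,0.009],"roll": 0},{"jaw": -0.3,"linear": [0.334,0.015,0.009],"roll": 0}]'

```text
t: 5.88
tool_pos: [0.5291, 0.1625, 0.091]
orientation: [-0.624, 1.48, 0.622]
force: [0.3, 0.7, 0.2]
opening: 0.0605
```

Request:
apply_moves --force 20 --series '[{"jaw": 1,"linear": [0,0,0],"roll": 0},{"jaw": 1,"linear": [0,0,0],"roll": 0},{"jaw": 1,"linear": [0,0,0],"roll": 0},{"jaw": 1,"linear": [0,0,0],"roll": 0},{"jaw": 1,"linear": [0,0,0],"roll": 0}]'

```text
t: 6.5
tool_pos: [0.5298, 0.162, 0.0914]
orientation: [-0.625, 1.478, 0.62]
force: [12.4, -14.0, -6.7]
opening: 0.0149
```

Request:
apply_moves --force 40 --series '[{"jaw": 1,"linear": [0,-0.004,0],"roll": 0},{"jaw": 1,"linear": [0,-0.004,0],"roll": 0}]'

```text
t: 6.75
tool_pos: [0.5304, 0.1614, 0.0913]
orientation: [-0.623, 1.48, 0.623]
force: [-5.3, 4.3, 4.1]
opening: 0.0137
```

Request:
apply_moves --series '[{"jaw": 1,"linear": [0,0,0],"roll": 0.25},{"jaw": 1,"linear": [0,0,0],"roll": 0.5},{"jaw": 1,"linear": [0,0,0],"roll": 0.75},{"jaw": 1,"linear": [0,0,0],"roll": 1},{"jaw": 1,"linear": [0,0,0],"roll": 1}]'

```text
t: 7.38
tool_pos: [0.5303, 0.1615, 0.0913]
orientation: [-0.215, 1.561, 0.215]
force: [-0.6, 0.7, 0.6]
opening: 0.0135
```

Request:
apply_moves --series '[{"jaw": 1,"linear": [0,0,0],"roll": 0.25},{"jaw": 1,"linear": [0,0,0],"roll": 0.5},{"jaw": 1,"linear": [0,0,0],"roll": 0.75},{"jaw": 1,"linear": [0,0,0],"roll": 0.9},{"jaw": 1,"linear": [0,0,0],"roll": 0.9}]'

```text
t: 8.0
tool_pos: [0.5303, 0.1615, 0.0913]
orientation: [0.153, 1.566, -0.153]
force: [0.3, 1.1, -0.4]
opening: 0.0135
```

Run:
```python
from h import *
s=read_state();M=R.from_rotvec(s["orientation"]).as_matrix();print(s["t"],s["tool_pos"],s["q"].round(3),s["wrist_torque"].round(2),np.degrees(np.arctan2(M[1,1],M[0,1])))
W=cam("wrist");T=cam("top")
cv2.imwrite("pics/w2.png",np.hstack([cv2.resize(W[0],(400,300)),cv2.resize(T[0][195:295,245:378],(400,300),interpolation=2)]))
```

```text
8.0 [0.53034453 0.16147832 0.09129545] [ 0.203  0.106  1.753  0.     1.283 -1.174] [ 0.14 -0.21 -0.06] 78.86733714100701
```

View pics/w2.png

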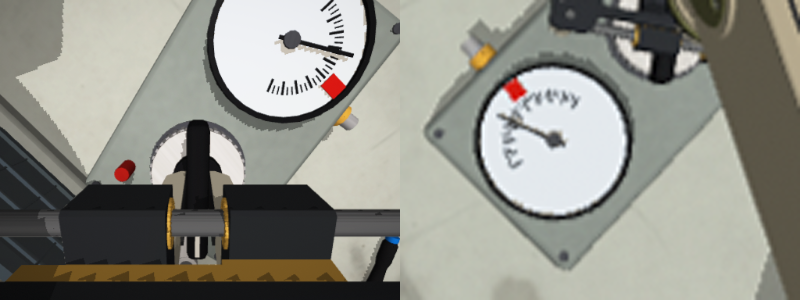

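Left (wrist): gauge centre (292,40), tip (353,54), mark (334,87). Right (top): needle still short of the mark, with the knob held cleanly. Computing the remaining angle.

Run:
```python
from h import *
W=cam("wrist");T=cam("top");k=1.28
r=[c for c,a in look(W)["reds"] if 380<c[0]<470][0]
g,t,m=[onz(W,*p,.073) for p in ((292*k,40*k),(353*k,54*k),r)]
print("wrist",deg(g,t),deg(g,m),deg(g,t)-deg(g,m),np.linalg.norm(t-g),np.linalg.norm(m-g))
f=133/400;u=lambda x,y:(245+x*f,195+y/3)
rt=[c for c,a in look(T)["reds"] if 270<c[0]<295][0] 
g,t,m=[onz(T,*p,.073) for p in (u(555-400,140),u(500-400,115),rt)]
print("top",deg(g,t),deg(g,m),deg(g,t)-deg(g,m),np.linalg.norm(t-g),np.linalg.norm(m-g))
```

```text
wrist 67.03470937862595 35.30968318516516 31.725026193460785 0.04403080719342903 0.04435464493523923
top 65.15783515242556 37.700543391090946 27.457291761334616 0.043863801371143804 0.04853751886313281
```

Request:
apply_moves --series '[{"jaw": 1,"linear": [0,0,0],"roll": 0.25},{"jaw": 1,"linear": [0,0,0],"roll": 0.5},{"jaw": 1,"linear": [0,0,0],"roll": 0.75},{"jaw": 1,"linear": [0,0,0],"roll": 0.97},{"jaw": 1,"linear": [0,0,0],"roll": 0.97},{"jaw": 1,"linear": [0,0,0],"roll": 0.97}]'

```text
t: 8.95
tool_pos: [0.5304, 0.1615, 0.0913]
orientation: [0.548, 1.501, -0.548]
force: [0.6, 0.3, -1.2]
opening: 0.0137
```

Run:
```python
from h import *
s=read_state();M=R.from_rotvec(s["orientation"]).as_matrix();print(s["t"],s["tool_pos"],s["wrist_torque"].round(2),np.degrees(np.arctan2(M[1,1],M[0,1])))
W=cam("wrist");T=cam("top")
print([x for x in look(W)["reds"]])
cv2.imwrite("pics/w3.png",np.hstack([cv2.resize(W[0],(400,300)),cv2.resize(T[0][210:270,255:335],(400,300),interpolation=2)]))
```

```text
8.95 [0.53037428 0.16146367 0.09130179] [ 0.19 -0.24 -0.15] 49.88334549651727
[(array([353.9,  35.1]), 553)]
```

View pics/w3.png

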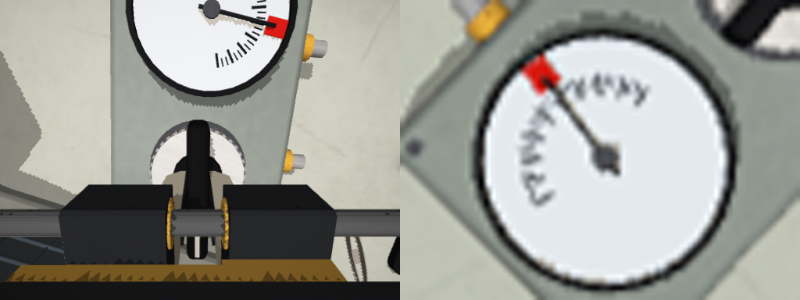

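Needle lies on the mark, about 2° short in both views (wrist: needle end (275,25), mark centre (277,27)). A small extra turn, then release and rise.

Request:
apply_moves --series '[{"jaw": 1,"linear": [0,0,0],"roll": 0.06},{"jaw": 1,"linear": [0,0,0],"roll": 0.06},{"jaw": 1,"linear": [0,0,0],"roll": 0.06},{"jaw": 0.2,"linear": [0,0,0],"roll": 0.06},{"jaw": 0.2,"linear": [0,0,0],"roll": 0.06},{"jaw": 0.2,"linear": [0,0,0],"roll": 0.06},{"jaw": 0.2,"linear": [-0.05,0,0],"roll": 0.06},{"jaw": 0.2,"linear": [-0.12,0,0],"roll": 0.06},{"jaw": 0.2,"linear": [-0.2,0,0],"roll": 0.06},{"jaw": 0.2,"linear": [-0.2,0,0],"roll": 0.06}]'

```text
t: 10.3
tool_pos: [0.5332, 0.1621, 0.2167]
orientation: [0.576, 1.487, -0.569]
force: [0.1, -0.3, -0.2]
opening: 0.0372
```

Run:
```python
from h import *
s=read_state();M=R.from_rotvec(s["orientation"]).as_matrix();yaw=np.degrees(np.arctan2(M[1,1],M[0,1]));print(s["t"],s["tool_pos"],yaw,s["opening"])
W=cam("wrist");print(look(W)["reds"])
ax=np.array([.5304,.1615])
for c,a in look(W)["reds"]:
    b=onz(W,*c,.105);print(c,a,b,deg(ax,b),np.linalg.norm(b[:2]-ax))
cv2.imwrite("pics/w4.png",W[0])
```

```text
10.3 [0.53324559 0.16205479 0.21674444] 48.027801280071934 0.037171938434855924
[(array([305.3,  60.5]), 172), (array([198.7, 205.8]), 96), (array([283.1, 261.9]), 155)]
[305.3  60.5] 172 [0.48391404 0.26363696 0.105     ] 114.4718752382718 0.11221810740586192
[198.7 205.8] 96 [0.51409964 0.11366425 0.105     ] -108.81689851332868 0.050536722912312974
[283.1 261.9] 155 [0.60732476 0.13400376 0.105     ] -19.66909038350222 0.08169125694002552
```

View pics/w4.png

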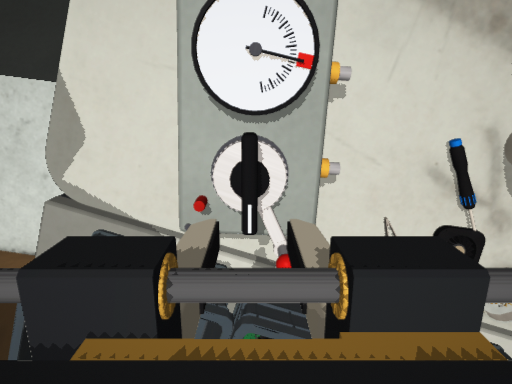

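The needle is now centred on the mark (needle end (300,60), mark (305,60)), and the ball at (283,262) matches the 85 mm radius at about -19.5°. Planning the lever push with closed fingers on its anticlockwise side.

```bash
cat > plan.py <<'E'
from h import *
import sys
A=np.array([.5304,.1615])
def to(phi,d,z):
    s=read_state();M=R.from_rotvec(s["orientation"]).as_matrix();yaw=np.degrees(np.arctan2(M[1,1],M[0,1]))
    f=np.radians(phi);P=np.r_[A+.085*np.array([np.cos(f),np.sin(f)])+d*np.array([-np.sin(f),np.cos(f)]),z]
    return (M.T@(P-s["tool_pos"])/.6).round(4),round((yaw-phi-90)/30,3)
if __name__=="__main__":
    s=read_state();v=s["tool_pos"][:2]-A;M=R.from_rotvec(s["orientation"]).as_matrix()
    print(s["t"],s["tool_pos"].round(4),"yaw",np.degrees(np.arctan2(M[1,1],M[0,1])).round(1),"polar",np.degrees(np.arctan2(v[1],v[0])).round(1),np.linalg.norm(v).round(4),s["force"].round(1))
    for a in sys.argv[1:]:
        print(a,*to(*map(float,a.split(","))))
E
python3 plan.py -19.5,.042,.217 -19.5,.042,.082
```

```text
10.35 [0.5319 0.1617 0.2138] yaw 48.0 polar 9.3 0.0015 [ 0.6 -0.4  0.3]
-19.5,.042,.217 [-0.0046  0.1169  0.1026] -0.749
-19.5,.042,.082 [0.2204 0.1161 0.102 ] -0.749
```

Request:
apply_moves --series '[{"jaw": 1,"linear": [0,0.06,0.05],"roll": -0.35},{"jaw": 1,"linear": [0,0.117,0.103],"roll": -0.7},{"jaw": 1,"linear": [0,0.117,0.103],"roll": -0.75},{"jaw": 1,"linear": [0.06,0.117,0.103],"roll": -0.75},{"jaw": 1,"linear": [0.13,0.117,0.103],"roll": -0.75},{"jaw": 1,"linear": [0.19,0.117,0.103],"roll": -0.75},{"jaw": 1,"linear": [0.22,0.117,0.103],"roll": -0.75},{"jaw": 1,"linear": [0.22,0.117,0.103],"roll": -0.75}]'

```text
t: 11.35
tool_pos: [0.6236, 0.1725, 0.0805]
orientation: [0.267, 1.554, -0.267]
force: [-0.5, -0.0, 0.2]
opening: 0.0005
```

```bash
python3 plan.py -19.5,.03,.082 -26,.03,.082 -32,.03,.082 -38,.03,.082 -44,.03,.082
python3 - <<'E'
from h import *
W=cam("wrist");cv2.imwrite("pics/w5.png",W[0])
E
```

```text
11.35 [0.6236 0.1725 0.0805] yaw 70.5 polar 6.7 0.0939 [-0.5 -0.   0.2]
-19.5,.03,.082 [-0.0025 -0.0192  0.0013] 0.0
-26,.03,.082 [-0.0025 -0.0355  0.0061] 0.217
-32,.03,.082 [-0.0026 -0.051   0.0088] 0.417
-38,.03,.082 [-0.0026 -0.0667  0.0099] 0.617
-44,.03,.082 [-0.0026 -0.0824  0.0093] 0.817
```

View pics/w5.png

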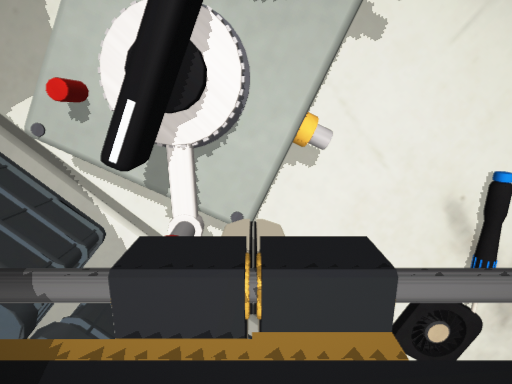

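The closed fingers (centre ~(252,250)) stand on the anticlockwise side of the pin (185,230), clear of the bar. Pushing the first arc.

Request:
apply_moves --series '[{"jaw": 1,"linear": [0,-0.019,0.001],"roll": 0},{"jaw": 1,"linear": [0,-0.036,0.006],"roll": 0.217},{"jaw": 1,"linear": [0,-0.051,0.009],"roll": 0.417},{"jaw": 1,"linear": [0,-0.067,0.01],"roll": 0.617},{"jaw": 1,"linear": [0,-0.082,0.009],"roll": 0.817},{"jaw": 1,"linear": [0,-0.082,0.009],"roll": 0.817}]'

```text
t: 12.15
tool_pos: [0.6149, 0.124, 0.0845]
orientation: [0.603, 1.48, -0.597]
force: [1.4, 1.2, 0.4]
opening: 0.0008
```

```bash
python3 plan.py -50,.03,.081 -56,.03,.081 -62,.03,.081 -68,.03,.081 -72,.03,.081
python3 - <<'E'
from h import *
T=cam("top")
cv2.imwrite("pics/t6.png",cv2.resize(T[0][150:285,250:385],None,fx=4,fy=4,interpolation=2))
print(look(T)["reds"])
E
```

```text
12.15 [0.6149 0.124  0.0845] yaw 46.0 polar -23.9 0.0925 [1.4 1.2 0.4]
-50,.03,.081 [ 0.0057 -0.018   0.0013] 0.199
-56,.03,.081 [ 0.0057 -0.0334  0.0042] 0.399
-62,.03,.081 [ 0.0056 -0.0491  0.0054] 0.599
-68,.03,.081 [ 0.0055 -0.0648  0.005 ] 0.799
-72,.03,.081 [ 0.0054 -0.0753  0.0038] 0.933
[(array([214.5, 111. ]), 94), (array([ 26.1, 185.1]), 19), (array([357.9, 208.8]), 21), (array([282.5, 224. ]), 24)]
```

Request:
apply_moves --series '[{"jaw": 1,"linear": [0.003,-0.018,0.001],"roll": 0.2},{"jaw": 1,"linear": [0.005,-0.033,0.004],"roll": 0.4},{"jaw": 1,"linear": [0.005,-0.049,0.005],"roll": 0.6},{"jaw": 1,"linear": [0.005,-0.065,0.005],"roll": 0.8},{"jaw": 1,"linear": [0.005,-0.075,0.004],"roll": 0.933},{"jaw": 1,"linear": [0.005,-0.075,0.004],"roll": 0.933}]'

```text
t: 12.95
tool_pos: [0.5867, 0.0899, 0.0827]
orientation: [0.976, 1.335, -0.965]
force: [3.7, 0.1, 2.3]
opening: 0.0002
```

```bash
python3 plan.py -78,.03,.081 -84,.03,.081 -88,.03,.081 -90,.03,.081 -92,.03,.081
python3 - <<'E'
from h import *
W=cam("wrist");cv2.imwrite("pics/w7.png",W[0])
E
```

```text
12.95 [0.5867 0.0899 0.0827] yaw 18.2 polar -51.8 0.0911 [3.7 0.1 2.3]
-78,.03,.081 [ 0.0026 -0.0175  0.0035] 0.207
-84,.03,.081 [ 0.0025 -0.0329  0.0063] 0.407
-88,.03,.081 [ 0.0024 -0.0434  0.0072] 0.541
-90,.03,.081 [ 0.0023 -0.0486  0.0074] 0.607
-92,.03,.081 [ 0.0023 -0.0539  0.0075] 0.674
```

View pics/w7.png

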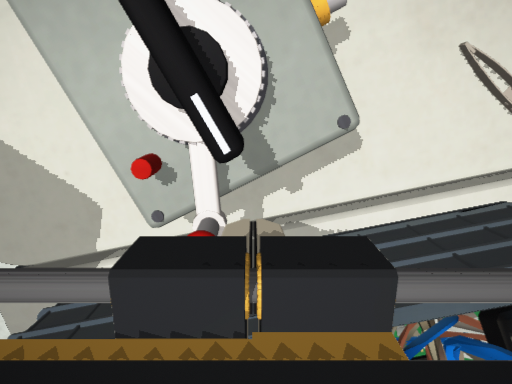

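The fingers are pushing the pin (205,230); the knob is undisturbed and the post is at (147,165). Continuing.

Request:
apply_moves --series '[{"jaw": 1,"linear": [0.002,-0.0175,0.0035],"roll": 0.2},{"jaw": 1,"linear": [0.002,-0.033,0.006],"roll": 0.4},{"jaw": 1,"linear": [0.002,-0.043,0.007],"roll": 0.54},{"jaw": 1,"linear": [0.002,-0.043,0.007],"roll": 0.54}]'

```text
t: 13.5
tool_pos: [0.5641, 0.0777, 0.0817]
orientation: [1.186, 1.219, -1.173]
force: [2.9, 0.3, 2.2]
opening: 0.0006
```

```bash
python3 plan.py -90,.027,.081 -92,.027,.081 -94,.027,.081
```

```text
13.5 [0.5641 0.0777 0.0817] yaw 2.2 polar -68.1 0.0903 [2.9 0.3 2.2]
-90,.027,.081 [ 0.001  -0.0113  0.0016] 0.073
-92,.027,.081 [ 0.0009 -0.0163  0.0028] 0.14
-94,.027,.081 [ 0.0009 -0.0214  0.004 ] 0.207
```

Request:
apply_moves --series '[{"jaw": 1,"linear": [0,-0.006,0.001],"roll": 0.04},{"jaw": 1,"linear": [0,-0.011,0.0016],"roll": 0.07},{"jaw": 1,"linear": [0,-0.011,0.0016],"roll": 0.07}]'

```text
t: 13.88
tool_pos: [0.5574, 0.0763, 0.0815]
orientation: [1.213, 1.203, -1.199]
force: [4.0, -2.1, 2.1]
opening: 0.0007
```

Request:
apply_moves --series '[{"jaw": 1,"linear": [0,-0.005,0.001],"roll": 0.06},{"jaw": 1,"linear": [0,-0.005,0.001],"roll": 0.06}]'

```text
t: 14.12
tool_pos: [0.5543, 0.0757, 0.0815]
orientation: [1.235, 1.188, -1.222]
force: [3.4, -1.8, 0.9]
opening: 0.0002
```

Request:
apply_moves --series '[{"jaw": 1,"linear": [0,-0.005,0.001],"roll": 0.05},{"jaw": 1,"linear": [0,-0.005,0.001],"roll": 0.05}]'

```text
t: 14.38
tool_pos: [0.5535, 0.0752, 0.0818]
orientation: [1.257, 1.172, -1.237]
force: [14.8, -1.7, -5.2]
opening: 0.0002
```

Request:
apply_moves --series '[{"jaw": 1,"linear": [0,-0.004,0.001],"roll": 0.04},{"jaw": 1,"linear": [0,-0.004,0.001],"roll": 0.04}]'

```text
t: 14.62
tool_pos: [0.5536, 0.0749, 0.082]
orientation: [1.276, 1.158, -1.248]
force: [17.0, -0.7, -8.8]
opening: 0.0003
```

The stop is reached (force rises, no motion). One slightly firmer press, then back off and rise.

Request:
apply_moves --series '[{"jaw": 1,"linear": [0,-0.006,0],"roll": 0},{"jaw": 1,"linear": [0,-0.006,0],"roll": 0}]'

```text
t: 14.88
tool_pos: [0.5536, 0.0749, 0.0823]
orientation: [1.279, 1.153, -1.242]
force: [22.7, -2.1, -13.6]
opening: 0.0007
```

Request:
apply_moves --series '[{"jaw": 1,"linear": [0,0.01,0],"roll": 0},{"jaw": 1,"linear": [0,0.03,0],"roll": 0},{"jaw": 1,"linear": [-0.05,0.03,0],"roll": 0},{"jaw": 1,"linear": [-0.13,0.03,0],"roll": 0},{"jaw": 1,"linear": [-0.22,0.03,0],"roll": 0},{"jaw": 1,"linear": [-0.22,0.03,-0.08],"roll": 0},{"jaw": 1,"linear": [-0.22,0.03,-0.08],"roll": 0}]'

```text
t: 15.75
tool_pos: [0.5713, 0.124, 0.2153]
orientation: [1.278, 1.155, -1.239]
force: [0.2, 0.5, -0.3]
opening: 0.0004
```

Run:
```python
from h import *
s=read_state();print(s["t"],s["tool_pos"],s["force"].round(1))
W=cam("wrist");T=cam("top");print(look(W)["reds"],look(T)["reds"])
A=[.5304,.1615]
for c,a in look(W)["reds"]: print(c,deg(A,onz(W,*c,.105)),onz(W,*c,.105))
cv2.imwrite("pics/f1.png",np.hstack([cv2.resize(W[0],(400,300)),cv2.resize(T[0][195:295,245:378],(400,300),interpolation=2)]))
```

```text
15.75 [0.57133635 0.1239999  0.21532326] [ 0.2  0.5 -0.3]
[(array([137.8,  23.1]), 207), (array([476.8,  19.8]), 17), (array([196.1, 203.9]), 99), (array([204. , 234.1]), 32)] [(array([214.6, 111. ]), 97), (array([ 26. , 184.8]), 22), (array([357.6, 208.6]), 16), (array([282.5, 224. ]), 24)]
[137.8  23.1] 109.91563083479365 [0.4940657 0.2617869 0.105    ]
[476.8  19.8] 20.129970983564714 [0.7624278  0.24654777 0.105     ]
[196.1 203.9] -99.23621487357971 [0.52239432 0.11226862 0.105     ]
[204.  234.1] -93.01123429317303 [0.52627657 0.08311443 0.105     ]
```

View pics/f1.png

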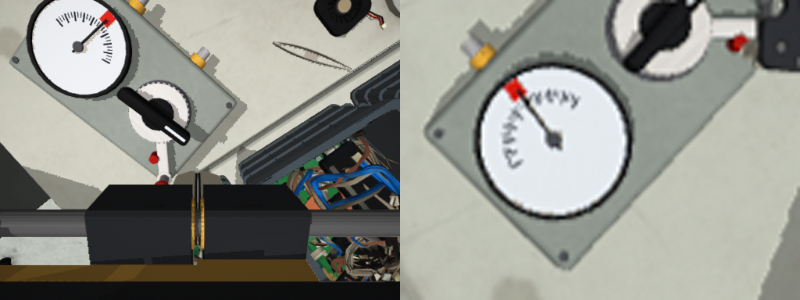

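The needle is on the mark ((108,18) on the left, (514,88) on the right), the lever lies against the red post, and the ball sits at about -93°. The gripper is free with no force on it. Handing in.

```bash
python3 -c "
from plant import *
print(close_job())"
```

```text
the job is handed in; nothing more can be done
None
```

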